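File three specimen boxes down the sloped rack and shut its keeper bar

ROBOT

A 7-joint arm with a two-finger parallel gripper is mounted at the origin on a cart in front of the work surface, level with it; the furniture and walls round the work are solid. World frame = base frame: x ahead of the robot, y to its left, z up, the work surface at z = 0. Lengths are in m, angles in rad, forces in N, time in s.
With the tool pointing down it reaches from about 0.35 to 0.9 m from the base axis. Payload 8.1 kg.
Tool frame: the origin (TCP) lies at the very end of the fingers, on their centre line; the grasp point (between the pads) lies 19 mm behind it (arm.tcp_to_grasp is the distance from the TCP to the grasp point, in m); z points along the fingers, y is the line along which they close (so a half turn about z gives the same grasp; the last joint's range is limited). The gripper opens to 92 mm and grips with 3 to 60 N. Pads are 19 mm wide; open, the fingers measure 130 mm over their backs; the gripper's body (75 mm by 190 mm) begins 47 mm behind the grasp point.
Start: joints at [-1.341, 0.434, 0.025, 1.573, -0.012, 1.134, -0.075], TCP at [0.204, 0.591, 0.227] pointing down, gripper open.
Joint ranges: [-2.62, 2.62], [-0.44, 2.09], [-1.27, 1.32], [0.08, 2.57], [-1.32, 4.46], [0.12, 2], [-2.74, 2.74]. Speed limits (rad/s): [2.22, 2.22, 3.01, 3.01, 3.14, 3.14, 3.14].

INTERFACE

Orientations are given as a rotation vector (axis times angle).
In Python, from cell import arm gives the robot as it stands.
- The arm moves only by the shell command python3 nudge.py [FORCE], which reads ROWS from standard input. ROWS is 1 to 10 rows, parted by a bar, with the numbers parted by commas; each row has 5 numbers: dx, dy, dz in m, then a turn about the tool's z in rad, then the opening from 0.0 (shut) to 1.0 (fully open); each row shifts and turns the commanded pose from where the row before left it, along the tool's axes as they then stand; what a row does not reach is not made up. A row lasts 1/10 s, in which the tool goes at most 0.05 m and 0.15 rad, less where a joint would pass 70% of its speed; a pose out of reach is approached as far as the arm can. The fingers move at their own pace and stop on an object; FORCE is the grip in N (left out, the last holds). Time passes only in rows, so rows that do not move let the fingers close. It prints the time, the measured TCP pose, the force, the opening and the grip force at its end. Input that does not fit is refused with a message, and nothing moves.
- arm.observe(): the state, without advancing time (a new reading comes with each control period).
- arm.get_image(name): name is "scene" or "top" or "wrist"; returns a dict with "image" (384x512x3 uint8, blue, green, red), "fx", "fy", "cx", "cy" (pixels), "cam_to_world" (4x4, takes a point from camera to world coordinates); the wrist camera has in their place "mount" (4x4, takes a point from camera to tool coordinates, whose origin is the TCP and whose axes are the flange's). Camera axes: x right, y down, z forward; pixel columns grow to the right and rows downward; lengths in m; the calibration is good to about 2 mm. The wrist camera is an equidistant fisheye: a pixel r from the principal point sees the ray r / f radians off the axis. A picture is of the moment at which its call begins: read the wrist's pose just before it. There is no depth.
- arm.sign_off(): hands the job in; it is judged then, once.
The state is a dict: "clock": time; "joints": joint angles; "dq": joint speeds; "joint_efforts": joint torques, N m; "position": TCP position; "ee_rot": TCP orientation; "force": force on the tool from outside, world axes, zero at the start; "ft_torque": the same for the moment, N m; "width": opening from 0.0 (shut) to 1.0 (fully open); "gripper_force": force on a finger pad.
Only numpy, scipy, OpenCV 4.12 (cv2) and the standard library are available. Lean on these libraries where they do the work, as an engineer would, in place of code of your own. Each camera call takes 0.05 s, during which the arm holds its last target. There are 200 camera calls.

TASK

Put the three insect boxes away in the sloped carrying rack, glass up: the two long ones in the two wide lanes (either way) and the small one in the narrow middle lane, each slid gently down under the overhanging lip until it rests against the stop at the low end. Then swing the keeper bar fully down behind them, so that none can slide out when the rack is carried. Leave the stamp, the lens case and the mug where they stand, and don't tip a box over.

Things in the scene. Friction and masses are not known exactly. Their poses are not given: they have to be found in the camera images.
- rack: Wooden rack fixed to the worktop, 223 mm wide (y), 190 long (x). Origin: centre of its underside; x points level from the open high end (mouth) to the low end, y left of that, z up. Its floor slopes 0.26 rad down towards +x. Three straight lanes between runners 8 mm high: wide lanes 59 mm across centred at y +0.072 and -0.072, narrow one 44 mm at y 0; runners between lanes 20 mm wide
- floor_mouth (a point): middle of the upper end of the sloped floor surface, at rack x -0.082, z 0.061 (the foot of the floor is at x 0.095, z 0.014). A box pushed along the wooden floor slides, but does not run down by itself
- lip_edge (a point): on the lower edge of the overhanging lip, left wide lane. The lip is 8 mm thick, its underside 46 mm above the floor (square to it), and reaches 25 mm up-slope of each lane's stop, so a box cannot be let straight down into its place: it is laid on the floor farther up and slid under the lip
- lane_left_stop (a point): foot of the stop of the left wide lane (rack y +0.072), on the sloped floor, middle of the lane; axes as the rack's
- lane_narrow_stop (a point): foot of the stop of the narrow middle lane (rack y 0), on the sloped floor; 40 mm farther up the slope than the other two, so that all seated boxes end about level, 117 mm up-slope of the wide lanes' stops
- lane_right_stop (a point): foot of the stop of the right wide lane (rack y -0.072), on the sloped floor, middle of the lane; axes as the rack's
- bail (a joint): Keeper bail: two thin steel arms outside the rack's sides, 130 mm long, pivoted at the low end, joined by a round wooden bar. Angle in rad: 0 shut, arms parallel to the floor; grows as the bar swings up and over to the low end; starts about upright (1.45 to 1.85), end of travel 2.0. Friction hinge: stays where left, 1 to 2 N at the bar moves it
- bail_bar (a point): middle of the bail's round wooden bar, 12 mm thick, 245 mm long along the rack's y, on a circle of 130 mm about bail_pivot. Shut, it lies across all lanes, its middle 26 mm above the floor, passing the ends of the seated boxes by only 4 to 5 mm: it shuts only if every box is home
- bail_pivot (a point): point on the bail's hinge axis midway across the rack, 26 mm above the floor at its low end; the axis runs along the rack's y
- beetle_box: long insect box with a broad beetle, 116 long, 50 wide and 36 high as it lies on its back, glass up; cream card, glazed top; the insect lies across the box's middle part, the box is a little lower than the other long one. Origin: centre of underside; x along its length, z up out of the glass. Its four side walls are stiff and may be gripped; either end may lead. Under 0.15 kg
- stag_box: long insect box with a large stag beetle, 117 long, 49 wide and 40 high as it lies on its back, glass up; cream card, glazed top; the insect fills the box lengthwise. Origin: centre of underside; x along its length, z up out of the glass. Its four side walls are stiff and may be gripped; either end may lead. Under 0.15 kg
- fly_box: small insect box, 76 long, 36 wide and 30 high as it lies on its back, glass up; cream card, glazed top; clearly smaller; it starts lying on top of the beetle box. Origin: centre of underside; x along its length, z up out of the glass. Its four side walls are stiff and may be gripped; either end may lead. Under 0.15 kg
- stamp: wooden office hand stamp, 24x40x64 mm, standing upright near rack and boxes; loose, to be left alone. Origin: centre of its underside
- lenscase: round dark leather lens case, 59x54 mm, 76 high, upright, loose, to be left alone. Origin: centre of its underside
- tea_mug: stoneware mug of tea, 91 mm across (130 with the handle), 101 high, loose, to be left alone. Origin: at its underside

How it is judged:
At the end, for the whole second after the job is handed in: The two long boxes lie in the two wide lanes and the small one in the narrow lane, glass up, flat on the sloped floor and lined up with the lanes, each within 5 mm of its stop and at rest; the keeper bar is down behind them (within 0.07 rad of shut) ((((x of beetle_box in the frame of rack between 0.0309 and 0.0409 m and y of beetle_box in the frame of rack between 0.063 and 0.081 m and z of beetle_box in the frame of rack between 0.0237 and 0.0357 m) and (x of stag_box in the frame of rack between 0.0309 and 0.0409 m and y of stag_box in the frame of rack between -0.081 and -0.063 m and z of stag_box in the frame of rack between 0.0237 and 0.0357 m)) or ((x of beetle_box in the frame of rack between 0.0309 and 0.0409 m and y of beetle_box in the frame of rack between -0.081 and -0.063 m and z of beetle_box in the frame of rack between 0.0237 and 0.0357 m) and (x of stag_box in the frame of rack between 0.0309 and 0.0409 m and y of stag_box in the frame of rack between 0.063 and 0.081 m and z of stag_box in the frame of rack between 0.0237 and 0.0357 m))) and x of fly_box in the frame of rack between 0.0117 and 0.0217 m and y of fly_box in the frame of rack between -0.009 and 0.009 m and z of fly_box in the frame of rack between 0.0288 and 0.0408 m and angle between each of beetle_box, stag_box, fly_box's own z axis and vertical below 0.36 rad and angle between the y axis of each of beetle_box, stag_box, fly_box and the y axis of rack, either way round below 0.12 rad and linear speed of each of beetle_box, stag_box, fly_box below 0.02 m/s and value of joint bail below 0.07 rad); the robot touches nothing.
It fails at once if the hand stamp is pushed more than 3 cm or knocked over (distance of stamp from where it was at the start of the episode above 0.03 m or angle between stamp's own z axis and vertical above 0.5 rad).
It fails at once if the lens case is pushed more than 3 cm or knocked over (distance of lenscase from where it was at the start of the episode above 0.03 m or angle between lenscase's own z axis and vertical above 0.5 rad).
It fails at once if the mug is pushed more than 3 cm or knocked over (distance of tea_mug from where it was at the start of the episode above 0.03 m or angle between tea_mug's own z axis and vertical above 0.5 rad).
It fails at once if a box is tipped more than about 60 degrees (angle between any of beetle_box, stag_box, fly_box's own z axis and vertical above 1.1 rad).
It fails at once if a box is rammed against the rack with more than 80 N (contact force between any of beetle_box, stag_box, fly_box and rack above 80 N).
It also fails if it takes over 72 s, if anything falls off the work surface, if the arm or the gripper's body presses on something with over 40 N, if the wrist force passes 120 N, or if a joint passes its speed limit or range.

## Working session

There is one attempt and no reset: what is moved stays moved. The work goes in short steps, Python scripts to look and compute and a shell command to move; the robot and the scene stay as the last step left them, time stands still between calls to the robot, and variables do not carry over. Pictures are saved under pics/ and viewed, at most 10 in all, crops included, and the job is handed in when it is done.

```bash
ls; mkdir -p pics
python3 - <<'E'
from cell import arm
import cv2,numpy as np
for n in ("scene","top"):
    d=arm.get_image(n); cv2.imwrite(f"pics/{n}0.png",cv2.resize(d["image"],(800,600),interpolation=cv2.INTER_CUBIC)); print(n,d["fx"],d["fy"],d["cx"],d["cy"],np.round(d["cam_to_world"],4).tolist())
print(arm.observe()); print(arm.tcp_to_grasp)
E
```

```text
cell.py
nudge.py
pics
scene 388.4834088724206 388.4834088724206 257.15126179247477 190.59269933971868 [[-0.5538, -0.4095, 0.725, 0.0182], [-0.8323, 0.2474, -0.496, 0.4892], [0.0238, -0.8781, -0.4778, 0.4822], [0.0, 0.0, 0.0, 1.0]]
top 379.2384559204969 379.2384559204969 259.87111714265365 189.9151652253587 [[-0.0171, -0.9848, 0.1726, 0.4901], [-0.9999, 0.0172, -0.001, 0.0474], [-0.002, -0.1726, -0.985, 0.96], [0.0, 0.0, 0.0, 1.0]]
{'clock': 0.1, 'joints': array([-1.34059988,  0.43517174,  0.0249674 ,  1.57401367, -0.01160556,
        1.13399103, -0.07507109]), 'dq': array([-0.00088982, -0.0014105 , -0.00029078, -0.00355556, -0.0003311 ,
       -0.0007764 ,  0.00126563]), 'joint_efforts': array([ 3.17238795e-03, -6.69121313e+01,  9.88135189e-01, -3.15142787e+01,
       -6.03938545e-02,  3.73991579e-02,  2.32142122e-05]), 'position': array([0.20407384, 0.59025511, 0.226009  ]), 'ee_rot': array([-5.20384933e-01, -3.09807565e+00,  2.25262592e-03]), 'force': array([ 0.09824437, -0.09691153, -0.7245447 ]), 'ft_torque': array([ 0.04417179, -0.0264024 , -0.00529624]), 'gripper_force': 0.0, 'width': 1.0024571614513855}
0.0188
```
View pics/scene0.png

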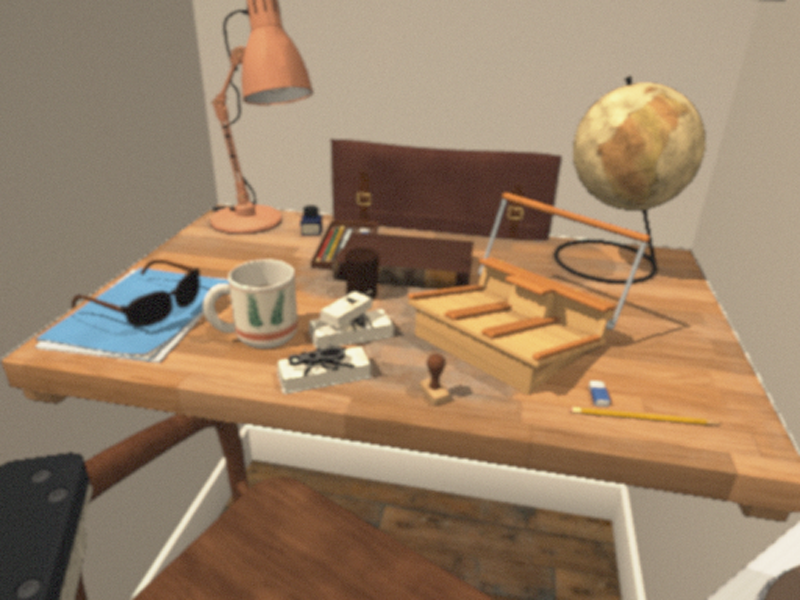

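View pics/top0.png

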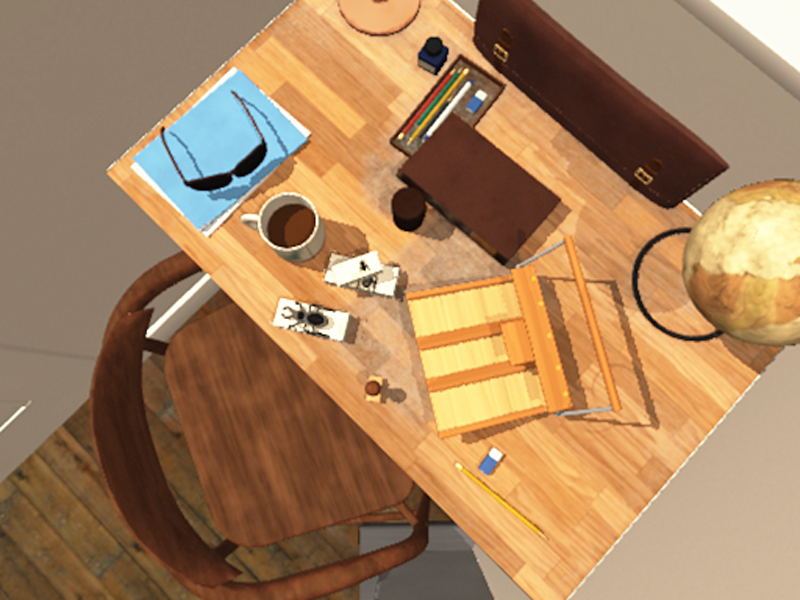

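The scene view shows the rack at right, about (410-610, 260-380), with its mouth towards the left. The stag box is at (325,368), the beetle box with the fly box on top at (350,320), the stamp at (435,380), and the mug and lens case behind. The top view shows the stag box at (312,320), the beetle and fly boxes at (362,275), and the rack mouth edge from (410,295) to (440,437). I'll enlarge both.

Run:
```python
import cv2
from cell import arm
t=arm.get_image("top")["image"][145:290,165:425]; s=arm.get_image("scene")["image"][115:265,170:420]
cv2.imwrite("pics/tc.png",cv2.resize(t,None,fx=3,fy=3,interpolation=cv2.INTER_CUBIC))
cv2.imwrite("pics/sc.png",cv2.resize(s,None,fx=3.2,fy=3.2,interpolation=cv2.INTER_CUBIC))
```

View pics/tc.png

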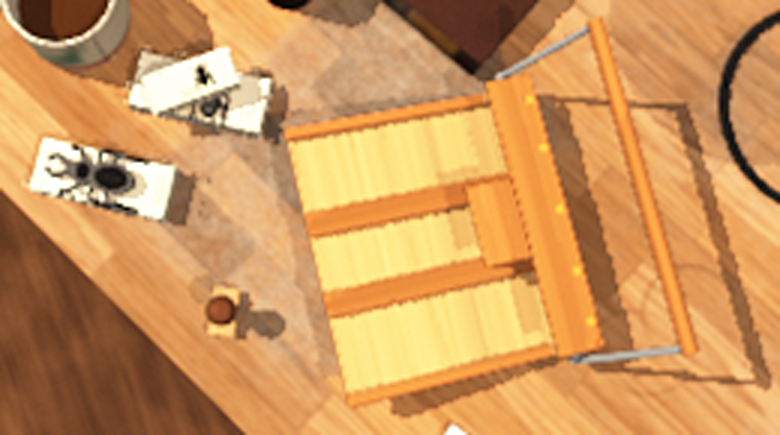

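View pics/sc.png

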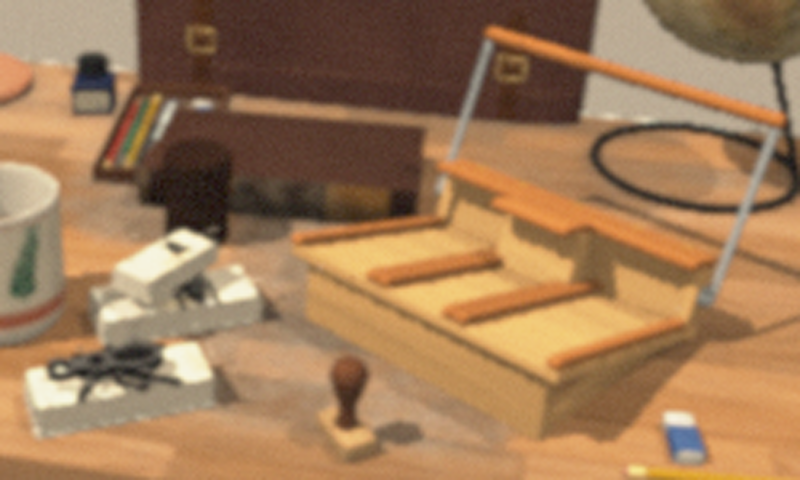

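The top crop shows the stag glass corners at about (47,138), (183,170), (166,221) and (30,190). The fly top is at (130,92), (230,48), (243,82) and (143,122), and the beetle right end is at (275,75) and (263,135). Rack lane edges at the mouth run from (289,140) to (347,395), and the bail bar from (595,20) to (688,352). The scene crop gives the same things from the side. Next I'll fit poses to both views and overlay the result.

```bash
cat > fit.py <<'E'
import numpy as np,cv2
from cell import arm
from scipy.optimize import least_squares
C={n:arm.get_image(n) for n in("top","scene")}
CR={"top":(165,145,3),"scene":(170,115,3.2)}
def proj(n,P):
    d=C[n];T=np.linalg.inv(d["cam_to_world"]);q=np.atleast_2d(P)@T[:3,:3].T+T[:3,3]
    u=np.c_[d["fx"]*q[:,0]/q[:,2]+d["cx"],d["fy"]*q[:,1]/q[:,2]+d["cy"]]
    ox,oy,k=CR[n];return (u-[ox,oy]+.5)*k-.5
def T(p,P):
    c,s=np.cos(p[2]),np.sin(p[2]);P=np.atleast_2d(P)
    return np.c_[p[0]+c*P[:,0]-s*P[:,1],p[1]+s*P[:,0]+c*P[:,1],P[:,2]]
def fit(obs,p0,model):
    f=lambda p:np.concatenate([(proj(n,model(p,P))-np.array(u)).ravel() for n,P,u in obs])
    r=least_squares(f,p0,loss="soft_l1",f_scale=4);return r.x,f(r.x)
def bar(th,y):
    a=.26+th; return [.095+.026*np.sin(.26)-.13*np.cos(a),y,.014+.026*np.cos(.26)+.13*np.sin(a)]
E
cat > run.py <<'E'
from fit import *
m=-.082;F=lambda y:[m,y,.061]
rackobs=[("top",[F(.1015),F(.0425),F(.022),F(-.022),F(-.0425),F(-.1015)],[(290,140),(306,212),(313,238),(325,295),(330,316),(347,395)]),
("scene",[F(.1115),F(-.1115)],[(300,262),(545,383)])]
rp,res=fit(rackobs,[.57,-.07,-1.38,],lambda p,P:T(p,P));print("rack",rp.round(4),res.round(1))
bo=[("top",[(595,20),(688,352)]),("scene",[(488,33),(782,122)])]
g=lambda th:np.concatenate([(proj(n,T(rp,[bar(th[0],.1225),bar(th[0],-.1225)]))-u).ravel() for n,u in bo])
b=least_squares(g,[1.6]);print("bail",b.x,b.fun.round(1))
def box(name,L,W,obs,p0):
    cs=lambda z:np.array([[L/2,W/2,z],[-L/2,W/2,z],[-L/2,-W/2,z],[L/2,-W/2,z]])
    o=[(n,cs(0)[i],u) for n,i,u in obs]
    p,r=fit(o,p0,lambda p,P:T(p,P)+[0,0,p[3]]);print(name,p.round(4),r.round(1));return p,L,W
S=box("stag",.117,.049,[("top",[1,0,3,2],[(47,138),(183,170),(166,221),(30,190)]),("scene",[1,0,3,2],[(25,375),(208,342),(214,375),(35,405)])],[.59,.24,-1.8,.04])
B=box("beetle",.116,.05,[("top",[0,3,2],[(275,75),(263,135),(133,108)]),("scene",[0,3],[(240,265),(262,283)])],[.65,.2,-1.8,.036])
Fl=box("fly",.076,.036,[("top",[1,0,3,2],[(130,92),(230,48),(243,82),(143,122)]),("scene",[1,0,3,2],[(115,265),(178,229),(216,240),(155,285)])],[.66,.21,-1.2,.066])
np.save("poses.npy",np.array([list(rp)+[b.x[0]],S[0],B[0],Fl[0]]))
for n in C:
    ox,oy,k=CR[n];im=cv2.imread("pics/tc.png" if n=="top" else "pics/sc.png")
    def L(P,col): cv2.polylines(im,[proj(n,P).round().astype(int)],True,col,1)
    for (p,l,w),zs in ((S,(0,.04)),(B,(0,.036)),(Fl,(.036,.066))):
        for z in zs: L(T(p,[[l/2,w/2,z],[-l/2,w/2,z],[-l/2,-w/2,z],[l/2,-w/2,z]]),(255,0,0))
    fz=lambda x:.061-(x-m)*np.tan(.26)
    for a,c in ((.1015,.0425),(.022,-.022),(-.0425,-.1015)): L(T(rp,[[x,y,fz(x)] for x,y in((m,a),(m,c),(.068,c),(.068,a))]),(0,0,255))
    L(T(rp,[[-.095,-.1115,0],[-.095,.1115,0],[.095,.1115,0],[.095,-.1115,0]]),(0,255,0))
    L(T(rp,[bar(b.x[0],.1225),bar(b.x[0],-.1225)]),(255,0,255))
    cv2.imwrite(f"pics/ov_{n}.png",im)
a,c=cv2.imread("pics/ov_top.png"),cv2.imread("pics/ov_scene.png")
cv2.imwrite("pics/ov.png",np.vstack([cv2.resize(a[:,:520],(520,290*520//520)) if 0 else a[:300,:700],np.pad(c[180:480,:700],((0,0),(0,0),(0,0)))]))
E
python3 run.py
```

```text
rack [ 0.5578 -0.0577 -1.3966] [  3.1   0.7   1.3   0.7  -0.7   0.1  -1.8  -1.7  -1.6   3.3  -3.6   0.3
  -5.8 -20.1   9.1  -6.9]
bail [1.66172498] [ 2.7 10.1 -6.  17.   7.3  1.8  6.7  6.6]
stag [ 0.6207  0.1968 -1.8392  0.0232] [-0.8 -4.7 -1.9 -2.3 -0.6  3.7 -0.5 -0.3  1.  -7.9 -7.1 -2.4  6.8  4.7
  2.5  5.4]
beetle [ 0.6931  0.1163 -1.7729  0.0241] [ 0.1  0.3  1.1 -2.3 -4.8 -0.3  0.1 -4.6  2.5  9.6]
fly [ 0.691   0.1249 -1.1482  0.057 ] [ 6.4 -6.4 -8.5 -1.1 -3.   3.8 11.5  3.  -2.9  4.  -0.  -2.6  2.6 -0.3
 -0.8 -0.9]
```

View pics/ov.png

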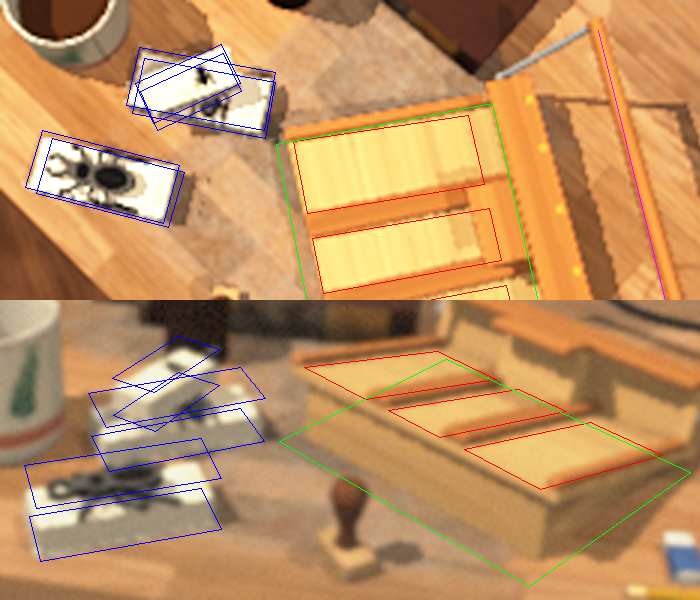

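The overlay fits the rack floor and the top view well, but my scene picks on the boxes look poor, with heights too low. I'll take a sharper enlargement with pixel ticks.

Run:
```python
import cv2,numpy as np
from cell import arm
I={n:arm.get_image(n)["image"] for n in("top","scene")}
def tile(n,x,y,w,h,k):
    a=cv2.resize(I[n][y:y+h,x:x+w],None,fx=k,fy=k,interpolation=cv2.INTER_LANCZOS4)
    for u in range(-(-x//10)*10,x+w,10):
        cv2.line(a,((u-x)*k,0),((u-x)*k,8),(0,0,255),1);cv2.putText(a,str(u),((u-x)*k+1,18),0,.33,(0,0,255),1)
    for v in range(-(-y//10)*10,y+h,10):
        cv2.line(a,(0,(v-y)*k),(8,(v-y)*k),(0,0,255),1);cv2.putText(a,str(v),(9,(v-y)*k+4),0,.33,(0,0,255),1)
    return a
A=np.hstack([tile("scene",175,184,80,70,5),tile("top",172,156,80,70,5)])
B=np.hstack([tile("scene",258,180,100,62,4),tile("top",256,175,100,62,4)])
cv2.imwrite("pics/z.png",np.vstack([A,B]))
```

```text
(no output)
```

View pics/z.png

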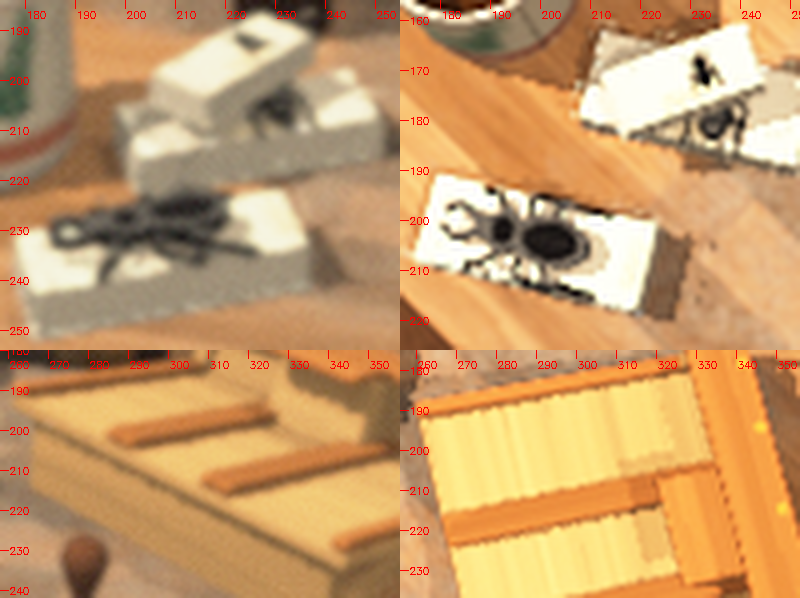

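In the zoom, the stag top corners in the scene are at (180,243), (235.5,233.5) and (229.5,222), with the bottom front edge at (181,251)–(235,244). In the top view the stag is at (179.4,190.4), (223,200.4), (220,218.4) and (175,208.4). The rack mouth edge agrees with the fit to about 1 px. The boxes look lower than the text says, so I'll measure them close up with the wrist camera.

```bash
echo '-0.045,-0.022,0,0,1 | -0.045,-0.022,0,0,1 | -0.045,-0.022,0,0,1 | -0.045,-0.022,0,0,1 | -0.045,-0.022,0,0,1 | -0.045,-0.022,0,0,1 | -0.045,-0.022,0,0,1 | -0.045,-0.022,0,0,1 | -0.045,-0.022,0,0,1 | -0.045,-0.022,0,0,1' | python3 nudge.py
echo '-0.02,-0.01,0,0,1 | 0,0,0,0,1 | 0,0,0,0,1' | python3 nudge.py
python3 - <<'E'
from cell import arm
import cv2,numpy as np,pickle
s=arm.observe();d=arm.get_image("wrist");d["s"]=s;pickle.dump(d,open("w1.pkl","wb"))
print(s["position"],s["ee_rot"],d["fx"],d["fy"],d["cx"],d["cy"],np.round(d["mount"],4).tolist())
cv2.imwrite("pics/w1.png",cv2.resize(d["image"],(800,600),interpolation=cv2.INTER_CUBIC))
E
```

```text
clock: 1.4
position: [0.5582, 0.2348, 0.227]
ee_rot: [0.52, 3.098, 0.001]
force: [-0.2, 0.3, 1.0]
width: 0.997
gripper_force: 0.0
clock: 1.7
position: [0.5725, 0.2204, 0.2265]
ee_rot: [-0.522, -3.097, -0.0]
force: [-0.4, 0.3, 0.3]
width: 1.0
gripper_force: 0.0
[0.57246849 0.2204433  0.22653548] [-5.21759387e-01 -3.09737220e+00 -4.10267979e-04] 297.3186396354542 297.3186396354542 254.21909295982783 190.60090636802153 [[-0.0, -0.9542, -0.2993, 0.0817], [1.0, -0.0001, 0.0003, 0.0], [-0.0003, -0.2993, 0.9542, -0.1581], [0.0, 0.0, 0.0, 1.0]]
```

View pics/w1.png

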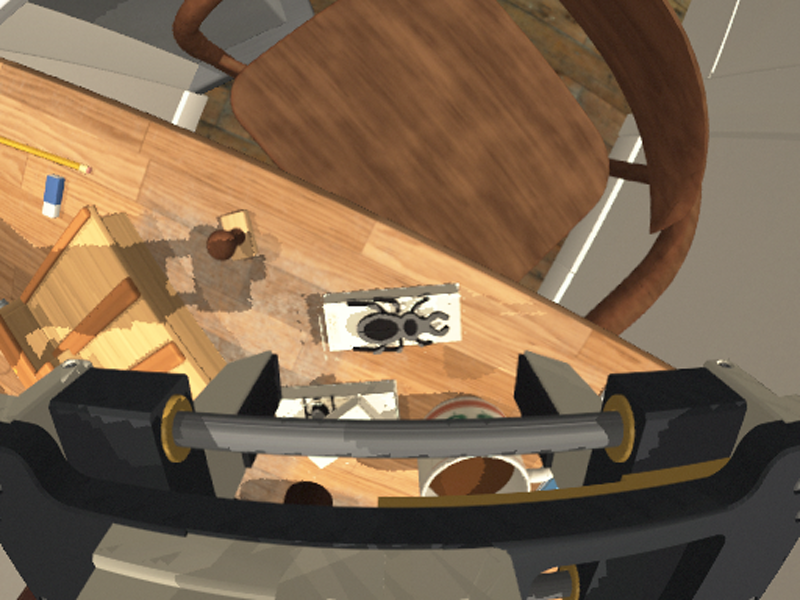

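Wrist view: stag glass corners at about (323,303), (460,291), (461,341) and (328,352), with the far wall bottom at (320,292)–(459,284). I'll compare height hypotheses across the three cameras.

```bash
cat > ray.py <<'E'
import numpy as np
from scipy.spatial.transform import Rotation as R
from cell import arm
K={n:arm.get_image(n) for n in("top","scene")}
def wray(d,u,v):
    s=d["s"];M=np.eye(4);M[:3,:3]=R.from_rotvec(s["ee_rot"]).as_matrix();M[:3,3]=s["position"];M=M@d["mount"]
    a=np.array([(u-d["cx"])/d["fx"],(v-d["cy"])/d["fy"]]);t=np.linalg.norm(a)
    r=np.r_[a/t*np.sin(t),np.cos(t)];return M[:3,3],M[:3,:3]@r
def ray(n,u,v):
    d=K[n];M=d["cam_to_world"];return M[:3,3],M[:3,:3]@np.array([(u-d["cx"])/d["fx"],(v-d["cy"])/d["fy"],1])
def hit(r,z): o,d=r;return o+d*(z-o[2])/d[2]
def meet(*rs):
    A=[];b=[]
    for o,d in rs:
        d=d/np.linalg.norm(d);P=np.eye(3)-np.outer(d,d);A.append(P);b.append(P@o)
    return np.linalg.lstsq(np.vstack(A),np.hstack(b),rcond=None)[0]
E
python3 - <<'E'
from ray import *
import pickle
d=pickle.load(open("w1.pkl","rb"));k=512/800
w=[wray(d,(u+.5)*k-.5,(v+.5)*k-.5) for u,v in((323,303),(460,291),(461,341),(328,352))]  # right-far.. 
t=[ray("top",u-.5,v-.5) for u,v in((220,218.4),(175,208.4),(179.4,190.4),(223,200.4))]
s=[ray("scene",u-.5,v-.5) for u,v in((229.5,222),(235.5,233.5),(180,243))]
for z in(0,.02,.04):
    for nm,q in(("w",w),("t",t),("s",s)):
        P=np.array([hit(r,z) for r in q]);print(z,nm,P[:,:2].round(4).tolist(),np.linalg.norm(np.diff(P,axis=0),axis=1).round(4))
for i in range(4): print(meet(w[i],t[i]).round(4))
E
```

```text
0 w [[0.592, 0.1447], [0.6209, 0.2613], [0.6663, 0.2488], [0.6371, 0.1312]] [0.1202 0.0471 0.1211]
0 t [[0.588, 0.1501], [0.6156, 0.2649], [0.662, 0.2546], [0.6341, 0.1425]] [0.118  0.0476 0.1155]
0 s [[0.6611, 0.124], [0.6151, 0.1357], [0.6459, 0.2508]] [0.0474 0.1191]
0.02 w [[0.587, 0.15], [0.6144, 0.2606], [0.6574, 0.2487], [0.6297, 0.1372]] [0.114  0.0447 0.1148]
0.02 t [[0.586, 0.148], [0.613, 0.2604], [0.6584, 0.2503], [0.6311, 0.1405]] [0.1156 0.0466 0.1131]
0.02 s [[0.6344, 0.1392], [0.5904, 0.1503], [0.6199, 0.2607]] [0.0455 0.1142]
0.04 w [[0.582, 0.1553], [0.6079, 0.2599], [0.6485, 0.2486], [0.6224, 0.1433]] [0.1077 0.0422 0.1085]
0.04 t [[0.5839, 0.1458], [0.6104, 0.2558], [0.6548, 0.246], [0.6281, 0.1385]] [0.1131 0.0456 0.1107]
0.04 s [[0.6078, 0.1543], [0.5656, 0.165], [0.5938, 0.2705]] [0.0435 0.1093]
[0.5872 0.1487 0.0163]
[0.613  0.2601 0.0231]
[0.6577 0.2494 0.0209]
[0.6291 0.1394 0.0251]
```

Run:
```python
from ray import *
import pickle
d=pickle.load(open("w1.pkl","rb"));k=512/800
W=lambda u,v:wray(d,(u+.5)*k-.5,(v+.5)*k-.5)
Sc=lambda u,v:ray("scene",u-.5,v-.5)
SC=lambda u,v:ray("scene",(u+.5)/3.2-.5+170,(v+.5)/3.2-.5+115)
TC=lambda u,v:ray("top",(u+.5)/3-.5+165,(v+.5)/3-.5+145)
print("bottom L",meet(W(459,284),Sc(181,251)),"R",meet(W(320,292),Sc(235.5,244)))
for n,t,s in(("mouthR",(347,397),(547,380)),("mouthL",(289,138),(300,258)),("barL",(595,20),(488,33)),("barR",(688,352),(782,122)),
 ("run2 left front top",(325,293),(447,312)),("run1 top front left",(306,214),(368,272)),("stampknob",(222,308),(348,362)),
 ("pencil tip",(0,0),(0,0))):
    if t[0]: print(n,meet(TC(*t),SC(*s)).round(4))
print("eraser",meet(ray("top",(497+.5)*k-.5,(452+.5)*k-.5),ray("scene",(598)*k-.5,(383)*k-.5)).round(4))
```

```text
bottom L [0.61305867 0.26236608 0.00535426] R [ 0.5838655   0.14939294 -0.00200234]
mouthR [0.4414 0.0018 0.053 ]
mouthL [0.6467 0.0429 0.0515]
barL [ 0.7114 -0.1796  0.1606]
barR [ 0.4732 -0.2289  0.1607]
run2 left front top [0.5206 0.0165 0.0645]
run1 top front left [0.5833 0.0311 0.0675]
stampknob [0.512  0.0988 0.0598]
eraser [ 0.4087 -0.0909  0.0106]
```

Run:
```python
from ray import *
s=lambda u,v:ray("scene",u/5+175-.5,v/5+184-.5)
t=lambda u,v:ray("top",(u-400)/5+172-.5,v/5+156-.5)
TC=lambda u,v:ray("top",(u+.5)/3-.5+165,(v+.5)/3-.5+145)
for n,a,b in(("A",(599,86),(155,75)),("B",(742,25),(258,12)),("C",(766,75),(310,35)),("D",(623,136),(208,98))):
    print("fly",n,meet(t(*a),s(*b)).round(4))
for n,a,b in(("hi",(275,75),(352,70)),("lo",(265,131),(382,120))): print("beetle",n,meet(TC(*a),s(*b)).round(4))
print("fly bottom z?", hit(s(212,130),.02), hit(s(212,130),.036))
```

```text
fly A [0.6932 0.1643 0.0561]
fly B [0.7233 0.0947 0.0547]
fly C [0.6982 0.0825 0.0509]
fly D [0.6683 0.1522 0.0534]
beetle hi [0.7068 0.054  0.0196]
beetle lo [0.6602 0.0647 0.0185]
fly bottom z? [0.69194896 0.13768146 0.02      ] [0.66862609 0.14984912 0.036     ]
```

Triangulation puts the fly underside at about 36 mm, which matches the text. The bright card is therefore recessed and the stated outer sizes hold. Next I'll refine the rack pose and check the obstacles.

Run:
```python
from ray import *
from scipy.optimize import least_squares
TC=lambda u,v:ray("top",(u+.5)/3-.5+165,(v+.5)/3-.5+145)
pts=[(289,140,.1015,1),(306,212,.0425,1),(313,238,.022,1),(325,295,-.022,1),(330,316,-.0425,1),(347,395,-.1015,1),
(490,106,.1015,0),(467,186,.0425,0),(470,211,.022,0),(485,264,-.022,0),(500,278,-.0425,0),(548,347,-.1015,0)]
def loc(p,u,v):
    c,s=np.cos(p[2]),np.sin(p[2]);Rm=np.array([[c,s,0],[-s,c,0],[0,0,1]])
    o,d=TC(u,v);o=Rm@(o-[p[0],p[1],0]);d=Rm@d
    n=np.array([np.sin(.26),0,np.cos(.26)]);q=np.array([-.082,0,.061]);return o+d*((q-o)@n/(d@n))
def f(p):
    r=[]
    for u,v,y,m in pts:
        q=loc(p,u,v);r.append(q[1]-y)
        if m:r.append(q[0]+.082)
    return np.array(r)*1e3
r=least_squares(f,[.56,-.058,-1.37],loss="soft_l1");print(r.x,r.fun.round(1))
k=512/800;T8=lambda u,v:ray("top",(u+.5)*k-.5,(v+.5)*k-.5)
print("mug",hit(T8(292,226),.101),"handle",hit(T8(243,219),.06),"lens",hit(T8(408,200),.076),"stamp",hit(T8(373,388),.062))
```

```text
[ 0.55948997 -0.05789069 -1.37588268] [ 1.2 -1.4  0.8 -0.5  0.   0.5 -1.6  0.1  2.3  0.4 -0.3  0.2  1.6 -2.5
 -2.8 -3.6  3.3 -0.2]
mug [0.75205485 0.21661159 0.101     ] handle [0.7773992  0.30227422 0.06      ] lens [0.79852754 0.0412981  0.076     ] stamp [0.50996038 0.09882571 0.062     ]
```

Rack pose is (0.5595, -0.058, yaw -1.374). Fly (0.696, 0.123, yaw 113°), beetle (0.696, 0.1155, yaw 77.5°), stag (0.622, 0.1995, yaw 76.5°). I'll take the fly first: turn, lower part way, then compute the remaining shift.

```bash
cat > go.py <<'E'
import sys,numpy as np
from cell import arm
from scipy.spatial.transform import Rotation as R
# usage: go.py w x y z yawdeg | go.py r x y z(above floor point, along vertical, TCP) 
def main(a):
    s=arm.observe();M=R.from_rotvec(s["ee_rot"]).as_matrix();p=s["position"]
    q=np.array(list(map(float,a[1:4])))
    if a[0]=="r":
        c,sn=np.cos(-1.374),np.sin(-1.374);x,y,h=q
        q=np.array([.5595+c*x-sn*y,-.058+sn*x+c*y,.061-(x+.082)*np.tan(.26)+h]);yaw=11.3
    else: yaw=float(a[4])
    cur=np.degrees(np.arctan2(M[1,1],M[0,1]));t=(yaw-cur+90)%180-90
    c,sn=np.cos(-1.374),np.sin(-1.374);d=p[:2]-[.5595,-.058]
    print("pos",p.round(4),"rack",(round(c*d[0]+sn*d[1],4),round(-sn*d[0]+c*d[1],4)),"yaw",cur.round(1),"| delta tool",(M.T@(q-p)).round(4),"turn",round(-np.radians(t),3),"force",s["force"].round(1),"w",round(s["width"]*92,1))
main(sys.argv[1:])
E
echo '0,0,0.017,0.138,1 | 0,0,0.017,0.138,1 | 0,0,0.017,0.138,1 | 0,0,0.017,0.138,1 | 0,0,0.017,0.138,1 | 0,0,0.017,0.138,0.75 | 0,0,0,0,0.75' | python3 nudge.py | tail -2
python3 go.py w .6958 .1234 .041 23.3
```

```text
width: 0.872
gripper_force: 0.0
pos [0.571  0.2203 0.1226] rack (np.float64(-0.2707), np.float64(0.0657)) yaw 23.4 | delta tool [-0.1385  0.0764  0.0814] turn 0.002 force [ 0.2 -0.7 -0.3] w 80.2
```

```bash
echo '-0.035,0.019,0,0,0.75 | -0.035,0.019,0,0,0.75 | -0.035,0.019,0,0,0.75 | -0.034,0.019,0,0,0.75 | 0,0,0.03,0,0.75 | 0,0,0.03,0,0.75 | 0,0,0.021,0,0.75 | 0,0,0,0,0.75' | python3 nudge.py | tail -3
python3 go.py w .6958 .1234 .041 23.3
echo '0,0,0,0,0.2 | 0,0,0,0,0.2 | 0,0,0,0,0.2 | 0,0,0,0,0.2 | 0,0,0,0,0.2 | 0,0,0,0,0.2' | python3 nudge.py 12
```

```text
force: [-0.4, -0.4, 0.0]
width: 0.75
gripper_force: 0.0
pos [0.6958 0.1231 0.0413] rack (np.float64(-0.1509), np.float64(0.1691)) yaw 23.7 | delta tool [0.0003 0.0001 0.0003] turn 0.007 force [-0.4 -0.4  0. ] w 69.0
clock: 4.25
position: [0.6981, 0.1233, 0.0446]
ee_rot: [1.722, 2.627, 0.001]
force: [-1.6, -0.7, 7.3]
width: 0.4
gripper_force: 11.8
```

```bash
echo '0,0,-0.03,0,0.2 | 0,0,-0.03,0.07,0.2 | 0,0,-0.03,0.07,0.2 | 0,0,0,0.072,0.2 | 0,0,0,0,0.2' | python3 nudge.py | tail -3
python3 go.py r -.03 0 .06
```

```text
force: [-0.4, 0.9, -1.8]
width: 0.403
gripper_force: 11.7
pos [0.6981 0.1234 0.1347] rack (np.float64(-0.1508), np.float64(0.1714)) yaw 11.3 | delta tool [-0.1208 -0.1715  0.0272] turn -0.0 force [-0.4  0.9 -1.8] w 37.0
```

```bash
echo '-0.024,-0.034,0,0,0.2 | -0.024,-0.034,0,0,0.2 | -0.024,-0.034,0,0,0.2 | -0.024,-0.034,0,0,0.2 | -0.0248,-0.0355,0.007,0,0.2 | 0,0,0.02,0,0.2 | 0,0,0,0,0.2' | python3 nudge.py | tail -3
python3 go.py r -.03 0 .06
python3 - <<'E'
from cell import arm
import cv2
d=arm.get_image("scene")["image"][130:260,230:400]; t=arm.get_image("top")["image"][170:290,240:400]
cv2.imwrite("pics/f1.png",__import__("numpy").hstack([cv2.resize(d,None,fx=2.4,fy=2.4,interpolation=2)[:288,:400],cv2.resize(t,None,fx=2.4,fy=2.4,interpolation=2)[:288]]))
E
```

```text
force: [0.0, 0.6, -0.5]
width: 0.399
gripper_force: 11.7
pos [ 0.5507 -0.0296  0.1047] rack (np.float64(-0.0295), np.float64(-0.0031)) yaw 11.4 | delta tool [ 0.0005  0.0031 -0.0025] turn 0.001 force [ 0.   0.6 -0.5] w 36.7
```

View pics/f1.png

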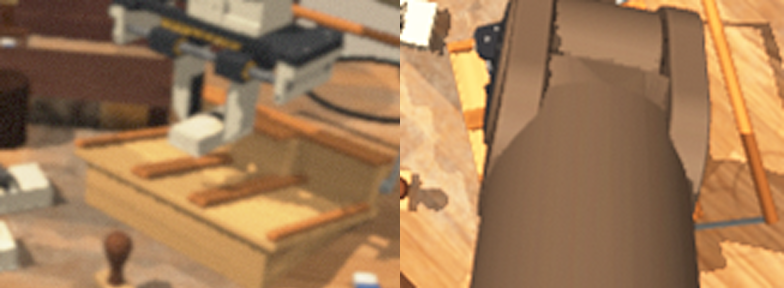

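The scene crop shows the fly box held level at (200,135), above the narrow lane and up-slope of the lip. I'll lower it until it touches.

```bash
echo '0,0.003,0.012,0,0.2 | 0,0,0.012,0,0.2 | 0,0,0.006,0,0.2 | 0,0,0.005,0,0.2 | 0,0,0.005,0,0.2 | 0,0,0.004,0,0.2 | 0,0,0.003,0,0.2 | 0,0,0,0,0.2' | python3 nudge.py 8| sed -n 2,4p
python3 go.py r -.03 0 0
```

```text
position: [0.5567, -0.0288, 0.0598]
ee_rot: [1.991, 2.429, 0.0]
force: [0.5, -0.0, 0.8]
pos [ 0.5567 -0.0288  0.0598] rack (np.float64(-0.0292), np.float64(0.0029)) yaw 11.3 | delta tool [ 0.0008 -0.0029  0.0126] turn 0.0 force [ 0.5 -0.   0.8] w 36.0
```

```bash
echo '0,-0.003,0.002,0,0.2 | 0,0,0.002,0,0.2 | 0,0,0,0,0.2' | python3 nudge.py | sed -n 2,4p
echo '0,0,0.002,0,0.2 | 0,0,0,0,0.2' | python3 nudge.py | sed -n 2,4p
echo '0,0,0.002,0,0.2 | 0,0,0,0,0.2' | python3 nudge.py | sed -n 2,4p
python3 go.py r -.03 0 0
```

```text
position: [0.554, -0.029, 0.0565]
ee_rot: [1.99, 2.429, 0.002]
force: [0.2, -2.5, 8.2]
position: [0.5544, -0.029, 0.0558]
ee_rot: [1.99, 2.429, 0.004]
force: [-4.5, -0.8, 24.2]
position: [0.5546, -0.029, 0.0553]
ee_rot: [1.99, 2.429, 0.006]
force: [-10.7, -0.6, 44.2]
pos [ 0.5546 -0.029   0.0553] rack (np.float64(-0.0294), np.float64(0.0009)) yaw 11.3 | delta tool [ 0.0006 -0.0009  0.0081] turn 0.0 force [-10.7  -0.6  44.2] w 35.8
```

Flat on the floor; the fingertips just touch the runners. I'll ease off, open a little, rise, regrip and slide down-slope.

```bash
echo '0,0,-0.004,0,0.2 | 0,0,0,0,0.47 | 0,0,0,0,0.47 | 0,0,-0.004,0,0.47 | 0,0,0,0,0.47' | python3 nudge.py | sed -n 2,5p
echo '0,0,-0.002,0,0.2 | 0,0,0,0,0.2 | 0,0,0,0,0.2' | python3 nudge.py 8| sed -n 2,6p
python3 go.py r .0167 0 0.015
```

```text
position: [0.5529, -0.0285, 0.0596]
ee_rot: [-1.99, -2.43, 0.0]
force: [0.5, 0.1, -0.9]
width: 0.466
position: [0.5529, -0.0288, 0.0614]
ee_rot: [-1.99, -2.43, 0.001]
force: [0.1, 0.1, 0.2]
width: 0.393
gripper_force: 8.0
pos [ 0.5529 -0.0288  0.0614] rack (np.float64(-0.0299), np.float64(-0.0007)) yaw 11.3 | delta tool [-0.0466  0.0007  0.0116] turn 0.001 force [0.1 0.1 0.2] w 36.2
```

```bash
echo '-0.006,0,0.0016,0,0.2 | -0.008,0,0.0021,0,0.2 | -0.008,0,0.0022,0,0.2 | -0.008,0,0.0021,0,0.2 | -0.008,0,0.0022,0,0.2 | -0.006,0,0.0016,0,0.2 | -0.003,0,0.0008,0,0.2 | 0,0,0,0,0.2' | python3 nudge.py | sed -n 2,4p
echo '-0.003,0,0.0008,0,0.2 | 0,0,0,0,0.2' | python3 nudge.py  | sed -n 2,4p
echo '-0.003,0,0.0008,0,0.2 | 0,0,0,0,0.2' | python3 nudge.py  | sed -n 2,4p
echo '-0.002,0,0.0005,0,0.2 | 0,0,0,0,0.2' | python3 nudge.py  | sed -n 2,4p
python3 go.py r .0167 0 0.015
```

```text
position: [0.5626, -0.0756, 0.049]
ee_rot: [-1.992, -2.429, 0.0]
force: [-0.6, -0.3, -0.3]
position: [0.5632, -0.078, 0.0483]
ee_rot: [1.991, 2.43, 0.0]
force: [-0.1, 0.4, 0.2]
position: [0.5634, -0.0794, 0.0476]
ee_rot: [-1.988, -2.43, -0.002]
force: [-1.4, 3.8, 3.3]
position: [0.5635, -0.0802, 0.0471]
ee_rot: [-1.986, -2.43, -0.002]
force: [-3.1, 7.3, 5.6]
pos [ 0.5635 -0.0802  0.0471] rack (np.float64(0.0225), np.float64(-0.0004)) yaw 11.5 | delta tool [ 0.0058  0.0004 -0.0026] turn 0.003 force [-3.1  7.3  5.6] w 36.0
```

```bash
echo '0.003,0,-0.001,0,0.5 | 0,0,0,0,0.5 | 0,0,-0.02,0,0.5 | 0,0,-0.04,0,0.6 | 0,0,-0.04,0.1,0.8 | 0,0,0,0.14,0.8 | 0,0,0,0.14,0.8 | 0,0,0,0.035,0.8 | 0,0,0,0,0.8' | python3 nudge.py | sed -n 2,5p
python3 go.py w .6996 .130 .013 -12.5
```

```text
position: [0.5634, -0.0801, 0.1478]
ee_rot: [2.447, 1.97, -0.001]
force: [-0.1, -0.1, -0.7]
width: 0.796
pos [ 0.5634 -0.0801  0.1478] rack (np.float64(0.0224), np.float64(-0.0004)) yaw -12.3 | delta tool [0.2344 0.0882 0.1347] turn 0.003 force [-0.1 -0.1 -0.7] w 73.3
```

```bash
echo '0.039,0.0147,0,0,0.8 | 0.039,0.0147,0,0,0.8 | 0.039,0.0147,0,0,0.8 | 0.039,0.0147,0,0,0.8 | 0.039,0.0147,0,0,0.8 | 0.0394,0.0147,0,0,0.8 | 0,0,0.02,0,0.8 | 0,0,0.02,0,0.8 | 0,0,0.02,0,0.8' | python3 nudge.py | sed -n 2,5p
echo '0,0,0.02,0,0.8 | 0,0,0.02,0,0.8 | 0,0,0.02,0,0.8 | 0,0,0.012,0,0.8 | 0,0,0,0,0.8' | python3 nudge.py | sed -n 2,5p
python3 go.py w .6996 .130 .013 -12.5
```

```text
position: [0.7001, 0.1299, 0.0866]
ee_rot: [-2.445, -1.973, 0.001]
force: [0.0, -0.3, -0.1]
width: 0.803
position: [0.6988, 0.1296, 0.0138]
ee_rot: [-2.446, -1.968, 0.005]
force: [0.4, -0.1, 0.7]
width: 0.805
pos [0.6988 0.1296 0.0138] rack (np.float64(-0.1567), np.float64(0.1732)) yaw -12.4 | delta tool [0.0006 0.0007 0.0008] turn 0.003 force [ 0.4 -0.1  0.7] w 74.0
```

```bash
echo '0,0,0,0,0.3 | 0,0,0,0,0.3 | 0,0,0,0,0.3 | 0,0,0,0,0.3 | 0,0,0,0,0.3' | python3 nudge.py 15 | sed -n 2,6p
echo '0,0,-0.02,0,0.3 | 0,0,-0.04,0,0.3 | 0,0,-0.04,-0.1,0.3 | 0,0,-0.02,-0.14,0.3 | 0,0,0,-0.14,0.3 | 0,0,0,-0.035,0.3 | 0,0,0,0,0.3' | python3 nudge.py | sed -n 2,6p
python3 go.py r -.02 0.072 .06
```

```text
position: [0.7004, 0.1302, 0.017]
ee_rot: [2.449, 1.968, 0.002]
force: [-2.4, 0.9, 6.1]
width: 0.548
gripper_force: 14.9
position: [0.6998, 0.1299, 0.1356]
ee_rot: [-1.993, -2.427, 0.0]
force: [-1.1, 0.4, -1.7]
width: 0.547
gripper_force: 14.9
pos [0.6998 0.1299 0.1356] rack (np.float64(-0.1568), np.float64(0.1743)) yaw 11.2 | delta tool [-0.1369 -0.1021  0.0311] turn -0.001 force [-1.1  0.4 -1.7] w 50.3
```

```bash
echo '-0.027,-0.02,0,0,0.3 | -0.027,-0.02,0,0,0.3 | -0.027,-0.021,0,0,0.3 | -0.028,-0.021,0,0,0.3 | -0.028,-0.02,0,0,0.3 | 0,0,0.015,0,0.3 | 0,0,0.015,0,0.3 | 0,0,0.015,0,0.3 | 0,0,0.01,0,0.3 | 0,0,0,0,0.3' | python3 nudge.py | sed -n 2,4p
python3 go.py r -.02 0.072 .02
```

```text
position: [0.626, -0.0232, 0.0786]
ee_rot: [-1.988, -2.429, 0.004]
force: [-1.0, 0.2, -1.7]
pos [ 0.626  -0.0232  0.0786] rack (np.float64(-0.0211), np.float64(0.072)) yaw 11.4 | delta tool [-0.0011  0.0001  0.0141] turn 0.002 force [-1.   0.2 -1.7] w 50.0
```

```bash
echo '0,0,0.004,0,0.3 | 0,0,0.004,0,0.3 | 0,0,0.003,0,0.3 | 0,0,0,0,0.3' | python3 nudge.py 8| sed -n 2,4p
echo '0,0,0.002,0,0.3 | 0,0,0,0,0.3' | python3 nudge.py | sed -n 2,4p
echo '0,0,0.002,0,0.3 | 0,0,0,0,0.3' | python3 nudge.py | sed -n 2,4p
python3 go.py r -.02 0.072 .02
```

```text
position: [0.6277, -0.0248, 0.0703]
ee_rot: [1.991, 2.429, 0.001]
force: [1.3, -0.3, 0.8]
position: [0.6276, -0.025, 0.0683]
ee_rot: [1.991, 2.429, 0.001]
force: [2.2, -2.4, 1.7]
position: [0.6271, -0.0248, 0.066]
ee_rot: [1.991, 2.43, -0.0]
force: [1.0, -3.7, 2.1]
pos [ 0.6271 -0.0248  0.066 ] rack (np.float64(-0.0194), np.float64(0.0728)) yaw 11.3 | delta tool [ 0.0006 -0.0008  0.0015] turn 0.0 force [ 1.  -3.7  2.1] w 50.3
```

```bash
echo '0,0,0.002,0,0.3 | 0,0,0,0,0.3' | python3 nudge.py | sed -n 2,4p
echo '0,0,0.0015,0,0.3 | 0,0,0,0,0.3' | python3 nudge.py | sed -n 2,4p
echo '0,0,0.001,0,0.3 | 0,0,0,0,0.3' | python3 nudge.py | sed -n 2,4p
```

```text
position: [0.6268, -0.0244, 0.0637]
ee_rot: [-1.991, -2.43, 0.0]
force: [0.3, -3.0, 1.2]
position: [0.6268, -0.0243, 0.0622]
ee_rot: [-1.991, -2.43, 0.0]
force: [0.3, -1.5, 0.1]
position: [0.6269, -0.0242, 0.0617]
ee_rot: [-1.991, -2.43, -0.0]
force: [-1.5, -2.7, 5.2]
```

```bash
echo '-0.006,0,0.001,0,0.3 | -0.008,0,0.0021,0,0.3 | -0.008,0,0.0022,0,0.3 | -0.008,0,0.0021,0,0.3 | -0.007,0,0.0019,0,0.3 | -0.004,0,0.0011,0,0.3 | 0,0,0,0,0.3' | python3 nudge.py | sed -n 2,4p
echo '-0.003,0,0.0008,0,0.3 | 0,0,0,0,0.3' | python3 nudge.py  | sed -n 2,4p
echo '-0.003,0,0.0008,0,0.3 | 0,0,0,0,0.3' | python3 nudge.py  | sed -n 2,4p
python3 go.py r .029 0.072 .02
```

```text
position: [0.635, -0.0657, 0.0508]
ee_rot: [-1.993, -2.429, 0.001]
force: [0.2, 0.2, -1.0]
position: [0.6358, -0.0677, 0.0503]
ee_rot: [1.991, 2.43, 0.0]
force: [0.3, -0.6, -1.3]
position: [0.6364, -0.0709, 0.0495]
ee_rot: [1.991, 2.43, -0.0]
force: [0.4, 1.1, -0.7]
pos [ 0.6364 -0.0709  0.0495] rack (np.float64(0.0276), np.float64(0.0729)) yaw 11.3 | delta tool [-0.0014 -0.0009 -0.0019] turn 0.001 force [ 0.4  1.1 -0.7] w 50.0
```

```bash
echo '-0.002,0,0.0006,0,0.3 | 0,0,0,0,0.3' | python3 nudge.py  | sed -n 2,4p
echo '-0.002,0,0.0006,0,0.3 | 0,0,0,0,0.3' | python3 nudge.py  | sed -n 2,4p
python3 go.py r .029 0.072 .02
```

```text
position: [0.6365, -0.0715, 0.049]
ee_rot: [-1.989, -2.43, -0.001]
force: [-2.0, 3.8, 1.6]
position: [0.6366, -0.0722, 0.0485]
ee_rot: [-1.988, -2.429, -0.002]
force: [-3.6, 7.7, 5.9]
pos [ 0.6366 -0.0722  0.0485] rack (np.float64(0.0291), np.float64(0.0728)) yaw 11.4 | delta tool [ 0.0001 -0.0008 -0.003 ] turn 0.002 force [-3.6  7.7  5.9] w 49.8
```

Beetle seated. The mug would foul the gripper body over the stag's centre, so I'll grip its far end, drag it about 50 mm clear along its length, then regrip.

```bash
echo '0.002,0,-0.001,0,0.63 | 0,0,0,0,0.63 | 0,0,-0.02,0,0.63 | 0,0,-0.04,0,0.63 | 0,0,-0.04,0.1,0.8 | 0,0,0,0.14,0.8 | 0,0,0,0.14,0.8 | 0,0,0,0.05,0.8 | 0,0,0,0,0.8' | python3 nudge.py | sed -n 2,5p
python3 go.py w .6138 .1655 .013 -13.5
```

```text
position: [0.6369, -0.0729, 0.1494]
ee_rot: [2.464, 1.948, -0.0]
force: [-0.4, 0.3, -0.4]
width: 0.8
pos [ 0.6369 -0.0729  0.1494] rack (np.float64(0.0297), np.float64(0.073)) yaw -13.3 | delta tool [ 0.2267 -0.0775  0.1362] turn 0.003 force [-0.4  0.3 -0.4] w 73.6
```

```bash
echo '0.0378,-0.0129,0,0,0.8 | 0.0378,-0.0129,0,0,0.8 | 0.0378,-0.0129,0,0,0.8 | 0.0378,-0.0129,0,0,0.8 | 0.0378,-0.013,0,0,0.8 | 0.0377,-0.0129,0,0,0.8 | 0,0,0.03,0,0.8 | 0,0,0.03,0,0.8 | 0,0,0,0,0.8' | python3 nudge.py | sed -n 2,5p
echo '0,0,0.02,0,0.8 | 0,0,0.02,0,0.8 | 0,0,0.02,0,0.8 | 0,0,0.016,0,0.8 | 0,0,0,0,0.8' | python3 nudge.py | sed -n 2,5p
python3 go.py w .6138 .1655 .013 -13.5
echo '0,0,0,0,0.3 | 0,0,0,0,0.3 | 0,0,0,0,0.3 | 0,0,0,0,0.3 | 0,0,0,0,0.3' | python3 nudge.py 12 | sed -n 2,6p
```

```text
position: [0.6108, 0.1656, 0.0858]
ee_rot: [-2.46, -1.951, 0.01]
force: [-1.1, -0.5, -0.3]
width: 0.801
position: [0.6127, 0.1654, 0.0122]
ee_rot: [-2.463, -1.949, 0.004]
force: [-0.1, 0.7, -0.4]
width: 0.803
pos [0.6127 0.1654 0.0122] rack (np.float64(-0.2087), np.float64(0.0958)) yaw -13.3 | delta tool [ 0.0004  0.0011 -0.0008] turn 0.004 force [-0.1  0.7 -0.4] w 73.9
position: [0.6139, 0.1661, 0.0141]
ee_rot: [2.463, 1.949, 0.002]
force: [-0.7, -0.2, 5.7]
width: 0.523
gripper_force: 12.0
```

```bash
echo '-0.007,0,0,0,0.3 | -0.011,0,0,0,0.3 | -0.011,0,0,0,0.3 | -0.011,0,0,0,0.3 | -0.008,0,0,0,0.3 | -0.004,0,0,0,0.3 | 0,0,0,0,0.7 | 0,0,0,0,0.7 | 0,0,0,0,0.7' | python3 nudge.py | sed -n 2,5p
echo '0.016,0,0,0,0.7 | 0.016,0,0,0,0.7 | 0,0,0,0,0.7 | 0,0,0,0,0.3 | 0,0,0,0,0.3 | 0,0,0,0,0.3 | 0,0,0,0,0.3' | python3 nudge.py 15 | sed -n 2,6p
echo '0,0,-0.02,0,0.3 | 0,0,-0.04,0,0.3 | 0,0,-0.04,-0.1,0.3 | 0,0,-0.03,-0.14,0.3 | 0,0,0,-0.14,0.3 | 0,0,0,-0.05,0.3 | 0,0,0,0,0.3' | python3 nudge.py | sed -n 2,6p
python3 go.py r 0 -.072 .06
```

```text
position: [0.6011, 0.1154, 0.0129]
ee_rot: [-2.463, -1.949, 0.002]
force: [-0.1, -0.1, -0.4]
width: 0.69
position: [0.6088, 0.1458, 0.0134]
ee_rot: [2.464, 1.948, -0.0]
force: [0.3, -0.8, -0.2]
width: 0.515
gripper_force: 15.0
position: [0.6087, 0.146, 0.1436]
ee_rot: [-1.991, -2.43, -0.001]
force: [-0.8, -0.3, -1.3]
width: 0.517
gripper_force: 15.0
pos [0.6087 0.146  0.1436] rack (np.float64(-0.1905), np.float64(0.0882)) yaw 11.3 | delta tool [-0.1903 -0.1604  0.0443] turn 0.001 force [-0.8 -0.3 -1.3] w 47.6
```

```bash
echo '-0.0314,-0.0267,0,0,0.3 | -0.0314,-0.0267,0,0,0.3 | -0.0314,-0.0267,0,0,0.3 | -0.0314,-0.0268,0,0,0.3 | -0.0314,-0.0268,0,0,0.3 | -0.0315,-0.0267,0,0,0.3 | 0,0,0.025,0,0.3 | 0,0,0.025,0,0.3 | 0,0,0.018,0,0.3 | 0,0,0,0,0.3' | python3 nudge.py | sed -n 2,4p
python3 go.py r -.002 -.072 .0145
```

```text
position: [0.4871, -0.0701, 0.0735]
ee_rot: [-1.993, -2.425, 0.004]
force: [-0.6, 0.8, -1.2]
pos [ 0.4871 -0.0701  0.0735] rack (np.float64(-0.0023), np.float64(-0.0734)) yaw 11.2 | delta tool [-0.0003  0.0015  0.0193] turn -0.002 force [-0.6  0.8 -1.2] w 47.5
```

```bash
echo '0,0,0.004,0,0.3 | 0,0,0.004,0,0.3 | 0,0,0.004,0,0.3 | 0,0,0.002,0,0.3 | 0,0,0,0,0.3' | python3 nudge.py 8| sed -n 2,4p
echo '0,0,0.002,0,0.3 | 0,0,0.001,0,0.3 | 0,0,0,0,0.3' | python3 nudge.py | sed -n 2,4p
echo '0,0,0.002,0,0.3 | 0,0,0,0,0.3' | python3 nudge.py | sed -n 2,4p
python3 go.py r -.002 -.072 .0145
```

```text
position: [0.489, -0.0699, 0.0614]
ee_rot: [1.991, 2.429, 0.001]
force: [0.8, -0.1, 0.9]
position: [0.4888, -0.0698, 0.0583]
ee_rot: [1.991, 2.43, 0.0]
force: [1.6, -1.0, 0.6]
position: [0.4886, -0.0698, 0.0562]
ee_rot: [-1.991, -2.43, 0.0]
force: [0.5, -1.3, 0.9]
pos [ 0.4886 -0.0698  0.0562] rack (np.float64(-0.0023), np.float64(-0.0719)) yaw 11.3 | delta tool [-0.0003 -0.0001  0.0019] turn 0.001 force [ 0.5 -1.3  0.9] w 47.7
```

```bash
echo '0,0,0.0015,0,0.3 | 0,0,0,0,0.3' | python3 nudge.py | sed -n 2,4p
echo '0,0,0.001,0,0.3 | 0,0,0,0,0.3' | python3 nudge.py | sed -n 2,4p
echo '-0.006,0,0.0014,0,0.3 | -0.008,0,0.0021,0,0.3 | -0.008,0,0.0022,0,0.3 | -0.008,0,0.0021,0,0.3 | -0.007,0,0.0019,0,0.3 | -0.004,0,0.0011,0,0.3 | 0,0,0,0,0.3' | python3 nudge.py | sed -n 2,4p
echo '-0.003,0,0.0008,0,0.3 | 0,0,0,0,0.3' | python3 nudge.py  | sed -n 2,4p
echo '-0.003,0,0.0008,0,0.3 | 0,0,0,0,0.3' | python3 nudge.py  | sed -n 2,4p
python3 go.py r .047 -.072 .0145
```

```text
position: [0.4886, -0.0699, 0.0548]
ee_rot: [1.991, 2.43, -0.0]
force: [0.9, -1.6, 0.8]
position: [0.4887, -0.0699, 0.0542]
ee_rot: [1.991, 2.43, 0.001]
force: [-0.9, -2.5, 7.6]
position: [0.4955, -0.1101, 0.0425]
ee_rot: [-1.99, -2.428, 0.002]
force: [-3.2, 0.5, 2.3]
position: [0.4959, -0.1125, 0.0417]
ee_rot: [-1.989, -2.428, 0.001]
force: [-4.0, 1.9, 2.7]
position: [0.4964, -0.1153, 0.0409]
ee_rot: [-1.988, -2.428, 0.002]
force: [-5.1, 3.2, 2.4]
pos [ 0.4964 -0.1153  0.0409] rack (np.float64(0.0438), np.float64(-0.0731)) yaw 11.4 | delta tool [-0.0032  0.0011 -0.0003] turn 0.001 force [-5.1  3.2  2.4] w 47.9
```

```bash
echo '-0.002,-0.0015,0.0005,0,0.3 | 0,0,0,0,0.3' | python3 nudge.py  | sed -n 2,4p
echo '-0.002,0,0.0005,0,0.3 | 0,0,0,0,0.3' | python3 nudge.py  | sed -n 2,4p
echo '-0.002,0,0.0005,0,0.3 | 0,0,0,0,0.3' | python3 nudge.py  | sed -n 2,4p
python3 go.py r .047 -.072 .0145
```

```text
position: [0.4969, -0.1187, 0.0408]
ee_rot: [1.991, 2.429, -0.0]
force: [-0.8, 0.0, -0.5]
position: [0.4973, -0.1206, 0.0403]
ee_rot: [1.991, 2.429, -0.0]
force: [-0.8, 0.5, -0.9]
position: [0.4976, -0.1225, 0.0399]
ee_rot: [1.991, 2.43, -0.0]
force: [-0.3, -0.6, -2.2]
pos [ 0.4976 -0.1225  0.0399] rack (np.float64(0.0511), np.float64(-0.0733)) yaw 11.3 | delta tool [ 0.0041  0.0013 -0.0013] turn 0.0 force [-0.3 -0.6 -2.2] w 47.6
```

```bash
echo '-0.0015,0,0.0004,0,0.3 | 0,0,0,0,0.3' | python3 nudge.py  | sed -n 2,4p
echo '-0.0015,0,0.0004,0,0.3 | 0,0,0,0,0.3' | python3 nudge.py  | sed -n 2,4p
python3 go.py r .047 -.072 .0145
python3 - <<'E'
from cell import arm
import cv2,numpy as np
d=arm.get_image("wrist")["image"]; s=arm.get_image("scene")["image"][140:260,240:410]
cv2.imwrite("pics/g1.png",np.hstack([cv2.resize(d,(400,300)),cv2.resize(s,(400,300),interpolation=2)]))
E
```

```text
position: [0.4979, -0.1238, 0.0395]
ee_rot: [1.991, 2.43, -0.0]
force: [-1.3, 0.7, 0.2]
position: [0.4982, -0.1252, 0.0391]
ee_rot: [1.991, 2.43, -0.0]
force: [-0.5, -0.2, -1.1]
pos [ 0.4982 -0.1252  0.0391] rack (np.float64(0.054), np.float64(-0.0733)) yaw 11.3 | delta tool [ 0.007   0.0013 -0.0021] turn 0.001 force [-0.5 -0.2 -1.1] w 48.2
```

View pics/g1.png

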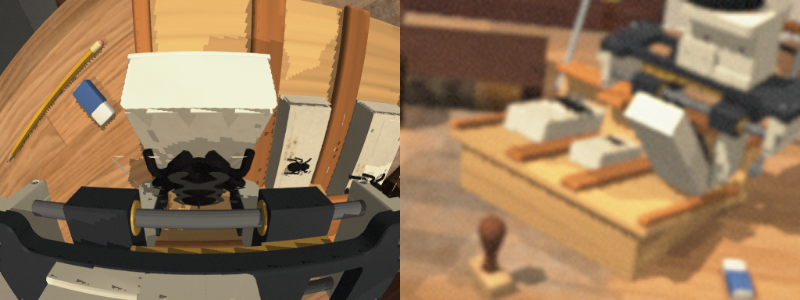

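Trouble: the wrist view shows the stag box pitched nose-down in the pads. Its bright rear end face is turned up at (200,80), and the fingers have slid towards its front. The beetle and fly look seated. I'll soften the grip so that the rear settles gently, and monitor its bright end face numerically.

```bash
cat > mon.py <<'E'
from cell import arm
import numpy as np,cv2
d=arm.get_image("wrist")["image"][0:260,120:380]
m=(d.min(2)>205).astype(np.uint8);n,l,st,c=cv2.connectedComponentsWithStats(m)
for i in np.argsort(-st[1:,4])[:2]+1: print("bright",st[i]+[120,0,0,0,0],c[i].round(0))
E
python3 mon.py
echo '0,0,0,0,0.3 | 0,0,0,0,0.3 | 0,0,0,0,0.3' | python3 nudge.py 3 | sed -n 1,6p; python3 mon.py
```

```text
bright [  154    66   201    79 13132] [134. 103.]
bright [123 133  20  17 204] [ 13. 142.]
clock: 26.7
position: [0.4981, -0.1251, 0.0391]
ee_rot: [1.991, 2.43, -0.0]
force: [-1.1, -0.5, -1.8]
width: 0.521
gripper_force: 4.0
bright [  154    66   201    79 13134] [134. 103.]
bright [124 132  19  19 201] [ 13. 142.]
```

```bash
echo '0.004,0,-0.0005,0,0.3 | 0.004,0,-0.0008,0,0.3 | 0,0,0,0,0.3' | python3 nudge.py 4 | sed -n 2,4p; python3 mon.py
echo '0.004,0,-0.0008,0,0.3 | 0.004,0,-0.0008,0,0.3 | 0,0,0,0,0.3' | python3 nudge.py 4 | sed -n 2,4p; python3 mon.py
```

```text
position: [0.4966, -0.1166, 0.0407]
ee_rot: [1.99, 2.431, 0.0]
force: [-1.6, -0.5, 1.5]
bright [  160    59   189    63 10621] [134.  91.]
bright [121 145  24  20 276] [ 13. 155.]
position: [0.4951, -0.1085, 0.0422]
ee_rot: [-1.99, -2.431, -0.001]
force: [-1.8, 0.5, 3.7]
bright [ 176   48  157   36 4957] [134.  65.]
bright [122 156  25  26 373] [ 14. 169.]
```

The end face is shrinking, so the box is settling back flat. I'll continue.

```bash
echo '0.004,0,-0.0009,0,0.3 | 0.004,0,-0.001,0,0.3 | 0,0,0,0,0.3' | python3 nudge.py 4 | sed -n 2,4p; python3 mon.py
echo '0.004,0,-0.001,0,0.3 | 0.004,0,-0.001,0,0.3 | 0,0,0,0,0.3' | python3 nudge.py 4 | sed -n 2,4p; python3 mon.py
python3 go.py r .03 -.074 .0145
```

```text
position: [0.4934, -0.1006, 0.0439]
ee_rot: [-1.99, -2.431, -0.0]
force: [0.3, -0.3, 0.1]
bright [ 203   68  103   65 3763] [131.  91.]
bright [124 167  25  24 344] [ 16. 179.]
position: [0.4918, -0.0929, 0.046]
ee_rot: [-1.99, -2.431, -0.0]
force: [-0.3, 0.7, -0.2]
bright [ 202   68  104   69 3810] [131.  91.]
bright [127 177  24  24 329] [ 18. 189.]
pos [ 0.4919 -0.0932  0.046 ] rack (np.float64(0.0213), np.float64(-0.0732)) yaw 11.4 | delta tool [-0.0087 -0.0008  0.0003] turn 0.001 force [-0.4 -0.7 -0.2] w 48.3
```

```bash
echo '0,0,0,0,0.62 | 0,0,0,0,0.62 | 0,0,-0.02,0,0.62 | 0,0,-0.04,0,0.62 | 0,0,-0.04,0,0.5 | 0.045,0,0,0,0.2 | 0.05,0,0,0,0 | 0.05,0,0,0,0 | 0,0,0,0,0' | python3 nudge.py | sed -n 1,4p
python3 go.py r -.11 -.074 0
python3 - <<'E'
from cell import arm
import cv2,numpy as np
t=arm.get_image("top")["image"][165:290,250:420]; s=arm.get_image("scene")["image"][140:260,240:410]
cv2.imwrite("pics/h1.png",np.hstack([cv2.resize(t,(400,294),interpolation=2),cv2.resize(s,(400,294),interpolation=2)]))
E
```

```text
clock: 29.05
position: [0.462, 0.0556, 0.1458]
ee_rot: [-1.978, -2.438, -0.002]
force: [-0.3, -0.4, 1.3]
pos [0.462  0.0556 0.1458] rack (np.float64(-0.1304), np.float64(-0.0735)) yaw 11.9 | delta tool [-0.0207 -0.0007  0.0773] turn 0.01 force [-0.3 -0.4  1.3] w 21.4
```

View pics/h1.png

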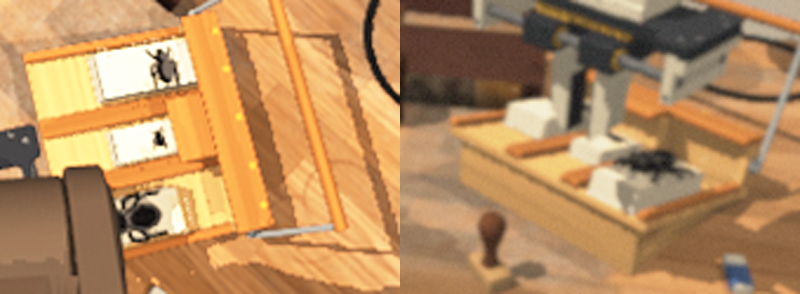

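The view shows the stag flat again in the right lane, nose at top-view (190,205) and about 65 mm short of the stop, with the beetle and fly seated under the lip. Now I'll push the stag low from behind with shut fingers.

```bash
echo '0,0,0.03,0.01,0 | 0,0,0.03,0,0 | 0,0,0.012,0,0 | 0,0,0,0,0 | -0.01,0,0,0,0 | -0.01,0,0,0,0 | -0.006,0,0,0,0 | 0,0,0,0,0' | python3 nudge.py 10| sed -n 2,5p
echo '-0.004,0,0.001,0,0 | -0.004,0,0.001,0,0 | 0,0,0,0,0' | python3 nudge.py | sed -n 2,4p
echo '-0.004,0,0.001,0,0 | -0.004,0,0.001,0,0 | 0,0,0,0,0' | python3 nudge.py | sed -n 2,4p
python3 go.py r -.027 -.073 .012
```

```text
position: [0.4689, 0.0215, 0.0747]
ee_rot: [2.005, 2.417, 0.002]
force: [0.6, -0.7, -0.4]
width: 0.004
position: [0.4697, 0.0147, 0.0719]
ee_rot: [2.004, 2.42, -0.0]
force: [0.5, -0.0, 0.1]
position: [0.4713, 0.0066, 0.0698]
ee_rot: [2.004, 2.419, -0.0]
force: [-0.2, -0.4, -0.5]
pos [0.4713 0.0066 0.0698] rack (np.float64(-0.0806), np.float64(-0.0739)) yaw 10.7 | delta tool [-0.0536  0.0014  0.0114] turn -0.01 force [-0.2 -0.4 -0.5] w 0.6
```

```bash
echo '-0.005,0,0.001,0,0 | -0.005,0,0.001,0,0 | -0.005,0,0.0013,0,0 | -0.005,0,0.0013,0,0 | 0,0,0,0,0' | python3 nudge.py | sed -n 2,4p
echo '-0.005,0,0.0013,0,0 | -0.005,0,0.0013,0,0 | -0.005,0,0.0013,0,0 | 0,0,0,0,0' | python3 nudge.py | sed -n 2,4p
echo '-0.004,0,0.001,0,0 | -0.004,0,0.001,0,0 | 0,0,0,0,0' | python3 nudge.py | sed -n 2,4p
python3 go.py r -.027 -.073 .012
```

```text
position: [0.475, -0.0134, 0.0652]
ee_rot: [2.005, 2.419, -0.001]
force: [0.2, 0.2, 0.2]
position: [0.4778, -0.0281, 0.0613]
ee_rot: [2.004, 2.419, -0.0]
force: [-1.4, 0.3, 0.3]
position: [0.4793, -0.0357, 0.0593]
ee_rot: [2.004, 2.419, -0.0]
force: [0.4, 1.2, -0.5]
pos [ 0.4793 -0.0357  0.0593] rack (np.float64(-0.0376), np.float64(-0.0743)) yaw 10.7 | delta tool [-0.0106  0.0014  0.001 ] turn -0.01 force [ 0.4  1.2 -0.5] w 0.5
```

```bash
for i in 1 ; do :; done
echo '-0.003,0,0.0008,0,0 | -0.003,0,0.0008,0,0 | 0,0,0,0,0' | python3 nudge.py | sed -n 2,4p
echo '-0.002,0,0.0005,0,0 | 0,0,0,0,0' | python3 nudge.py | sed -n 2,4p
echo '-0.002,0,0.0005,0,0 | 0,0,0,0,0' | python3 nudge.py | sed -n 2,4p
python3 go.py r -.027 -.073 .012; python3 mon.py
```

```text
position: [0.4804, -0.0414, 0.0577]
ee_rot: [2.004, 2.42, -0.0]
force: [0.8, 0.0, 0.3]
position: [0.4808, -0.043, 0.0573]
ee_rot: [2.003, 2.42, -0.0]
force: [-0.7, -0.5, 0.4]
position: [0.4811, -0.0451, 0.0568]
ee_rot: [2.003, 2.42, -0.0]
force: [-0.2, 0.3, 0.3]
pos [ 0.4811 -0.0451  0.0568] rack (np.float64(-0.028), np.float64(-0.0743)) yaw 10.8 | delta tool [-0.001   0.0013 -0.0016] turn -0.009 force [-0.2  0.3  0.3] w 0.8
bright [142 235  21  16 190] [ 33. 243.]
```

```bash
echo '-0.002,0,0.0005,0,0 | 0,0,0,0,0' | python3 nudge.py | sed -n 4p
echo '-0.002,0,0.0005,0,0 | 0,0,0,0,0' | python3 nudge.py | sed -n 4p
echo '-0.002,0,0.0005,0,0 | 0,0,0,0,0' | python3 nudge.py | sed -n 4p
python3 go.py r -.027 -.073 .012
```

```text
force: [-0.9, 3.2, 2.2]
force: [-2.3, 8.4, 8.4]
force: [-5.2, 14.5, 16.9]
pos [ 0.4816 -0.0471  0.0559] rack (np.float64(-0.0259), np.float64(-0.0743)) yaw 10.9 | delta tool [ 0.0011  0.0013 -0.0025] turn -0.006 force [-5.2 14.5 16.9] w 0.4
```

Stag seated, contact 1 mm from the predicted spot. Now I'll lift clear, go over the bail bar and come down just behind it.

```bash
echo '0.008,0,-0.004,0,0 | 0.01,0,-0.02,0,0 | 0,0,-0.045,0,0 | 0,0,-0.045,-0.006,0 | 0,0,-0.045,0,0 | 0,0,0,0,0' | python3 nudge.py | sed -n 2,4p
python3 go.py r .171 0 0
```

```text
position: [0.4822, -0.0337, 0.2198]
ee_rot: [1.992, 2.42, 0.011]
force: [0.7, 0.2, -0.5]
pos [ 0.4822 -0.0337  0.2198] rack (np.float64(-0.0389), np.float64(-0.0711)) yaw 11.1 | delta tool [-0.2094  0.0696  0.227 ] turn -0.004 force [ 0.7  0.2 -0.5] w 0.0
```

```bash
echo '-0.035,0.0118,0,0,0 | -0.035,0.0118,0,0,0 | -0.035,0.0118,0,0,0 | -0.035,0.0118,0,0,0 | -0.035,0.0118,0,0,0 | -0.035,0.0118,0,0,0 | 0,0,0,0,0 | 0,0,0,0,0' | python3 nudge.py | sed -n 2,4p
python3 go.py r .171 0 0
echo '0,0,0.02,0,0 | 0,0,0.02,0,0 | 0,0,0.016,0,0 | 0,0,0.014,0,0 | 0,0,0,0,0' | python3 nudge.py | sed -n 2,4p
python3 go.py r .171 0 0
```

```text
position: [0.5883, -0.2267, 0.2133]
ee_rot: [-1.998, -2.423, 0.002]
force: [0.2, 0.7, 0.6]
pos [ 0.5883 -0.2267  0.2133] rack (np.float64(0.1711), np.float64(-0.0047)) yaw 11.0 | delta tool [1.000e-04 5.100e-03 2.196e-01] turn -0.005 force [0.2 0.7 0.6] w 0.7
position: [0.5876, -0.224, 0.1424]
ee_rot: [-1.993, -2.425, 0.002]
force: [0.1, -0.0, -0.4]
pos [ 0.5876 -0.224   0.1424] rack (np.float64(0.1683), np.float64(-0.0049)) yaw 11.2 | delta tool [-0.003   0.0053  0.1487] turn -0.002 force [ 0.1 -0.  -0.4] w 0.5
```

```bash
echo '0.01,0.003,0,0,0 | 0.01,0,0,0,0 | 0.01,0,0,0,0 | 0,0,0,0,0' | python3 nudge.py | sed -n 1,4p
echo '0.011,0,0,0,0 | 0.011,0,0,0,0 | 0.011,0,0,0,0 | 0.011,0,0,0,0 | 0.011,0,0,0,0 | 0.011,0,0.002,0,0 | 0.011,0,0.002,0,0 | 0.009,0,0.002,0,0 | 0,0,0,0,0' | python3 nudge.py | sed -n 1,4p
python3 go.py r .037 0 0
```

```text
clock: 35.4
position: [0.5863, -0.1928, 0.1448]
ee_rot: [-1.992, -2.429, -0.002]
force: [0.2, 0.7, 1.1]
clock: 36.3
position: [0.569, -0.109, 0.1378]
ee_rot: [-1.993, -2.427, -0.0]
force: [0.4, 0.7, -0.2]
pos [ 0.569  -0.109   0.1378] rack (np.float64(0.0519), np.float64(-0.0006)) yaw 11.2 | delta tool [0.0148 0.0007 0.1085] turn -0.001 force [ 0.4  0.7 -0.2] w 0.7
```

```bash
echo '-0.003,0,-0.02,0,0 | 0,0,-0.03,0,0 | 0.01,0,0,0,0 | 0.012,0,0,0,0 | 0,0,0,0,0 | 0,0,0.01,0,0 | 0,0,0.006,0,0 | 0,0,0,0,0' | python3 nudge.py | sed -n 2,4p
python3 go.py r .034 0 0
echo '0,0,0.004,0,0 | 0,0,0.004,0,0 | 0,0,0,0,0' | python3 nudge.py | sed -n 2,4p
python3 go.py r .034 0 0
```

```text
position: [0.5646, -0.0927, 0.1705]
ee_rot: [-1.995, -2.424, 0.003]
force: [0.4, -1.3, 0.0]
pos [ 0.5646 -0.0927  0.1705] rack (np.float64(0.0351), np.float64(-0.0017)) yaw 11.1 | delta tool [0.001  0.0022 0.1404] turn -0.004 force [ 0.4 -1.3  0. ] w 0.8
position: [0.5654, -0.0925, 0.1637]
ee_rot: [-1.996, -2.425, 0.001]
force: [-0.6, 0.5, 0.5]
pos [ 0.5654 -0.0925  0.1637] rack (np.float64(0.035), np.float64(-0.0009)) yaw 11.1 | delta tool [0.001  0.001  0.1336] turn -0.004 force [-0.6  0.5  0.5] w 0.3
```

```bash
echo '0,0,0.006,0,0 | 0.004,0,0.004,0,0 | 0.005,0,0.004,0,0 | 0,0,0,0,0' | python3 nudge.py | sed -n 2,4p
echo '0.006,0,0.006,0,0 | 0.006,0,0.006,0,0 | 0.005,0,0.006,0,0 | 0,0,0,0,0' | python3 nudge.py | sed -n 2,4p
python3 go.py r .01 0 0
```

```text
position: [0.5636, -0.0821, 0.1497]
ee_rot: [-1.993, -2.427, -0.0]
force: [0.1, -0.8, -0.3]
position: [0.5604, -0.0659, 0.1316]
ee_rot: [-1.994, -2.427, 0.001]
force: [-0.6, -0.9, -0.3]
pos [ 0.5604 -0.0659  0.1316] rack (np.float64(0.0079), np.float64(-0.0007)) yaw 11.2 | delta tool [-0.0021  0.0008  0.0951] turn -0.002 force [-0.6 -0.9 -0.3] w 0.3
```

```bash
cat > bail.py <<'E'
from cell import arm
import numpy as np
c,s=np.cos(-1.374),np.sin(-1.374)
I={n:arm.get_image(n) for n in("top","scene")}
def px(n,q):
    d=I[n];T=np.linalg.inv(d["cam_to_world"]);w=np.array([.5595+c*q[0]-s*q[1],-.058+s*q[0]+c*q[1],q[2]])
    v=T[:3,:3]@w+T[:3,3];u=d["fx"]*v[0]/v[2]+d["cx"];r=d["fy"]*v[1]/v[2]+d["cy"]
    return d["image"][int(np.clip(round(r),0,383)),int(np.clip(round(u),0,511))].astype(int)
for th in np.arange(0,2.0,.08):
    a=.26+th;row=[]
    for n in I:
        for ys in((.112,.12),(-.112,-.12)):
            p=np.mean([px(n,(.1017-.13*np.cos(a),y,.039+.13*np.sin(a))) for y in np.linspace(*ys,4)],0)
            row.append(p.astype(int).tolist())
    print(round(th,2),row)
E
python3 bail.py
```

```text
0.0 [[115, 153, 196], [65, 88, 117], [36, 67, 95], [120, 144, 158]]
0.08 [[130, 171, 215], [68, 91, 122], [46, 79, 116], [105, 126, 138]]
0.16 [[137, 179, 219], [69, 94, 124], [47, 60, 94], [88, 106, 115]]
0.24 [[109, 132, 149], [71, 96, 128], [45, 59, 91], [45, 50, 55]]
0.32 [[64, 66, 70], [73, 99, 132], [45, 57, 87], [64, 99, 133]]
0.4 [[67, 91, 128], [76, 103, 135], [43, 61, 91], [49, 89, 140]]
0.48 [[81, 117, 165], [77, 105, 138], [71, 134, 217], [71, 135, 217]]
0.56 [[99, 111, 124], [79, 107, 142], [79, 102, 135], [112, 163, 218]]
0.64 [[121, 148, 178], [81, 109, 146], [36, 47, 76], [63, 84, 108]]
0.72 [[106, 137, 172], [81, 110, 147], [38, 47, 76], [88, 128, 175]]
0.8 [[90, 119, 151], [81, 111, 148], [41, 54, 85], [97, 134, 173]]
0.88 [[55, 62, 73], [83, 112, 148], [42, 51, 81], [97, 134, 174]]
0.96 [[65, 86, 115], [84, 112, 149], [44, 53, 83], [97, 151, 213]]
1.04 [[83, 112, 148], [83, 114, 150], [40, 51, 81], [90, 142, 201]]
1.12 [[83, 112, 148], [85, 111, 147], [69, 74, 88], [76, 109, 147]]
1.2 [[82, 112, 148], [80, 108, 144], [85, 89, 93], [45, 54, 64]]
1.28 [[60, 80, 108], [77, 103, 139], [60, 62, 68], [117, 139, 157]]
1.36 [[70, 95, 126], [76, 102, 134], [59, 67, 76], [143, 166, 180]]
1.44 [[76, 110, 151], [71, 96, 127], [58, 98, 126], [149, 172, 187]]
1.52 [[115, 184, 234], [66, 89, 119], [56, 118, 153], [152, 175, 191]]
1.6 [[129, 206, 251], [62, 83, 112], [51, 116, 150], [151, 174, 191]]
1.68 [[139, 218, 252], [55, 74, 98], [49, 110, 144], [142, 164, 179]]
1.76 [[117, 187, 243], [47, 61, 82], [50, 112, 146], [123, 142, 155]]
1.84 [[108, 172, 234], [75, 123, 186], [47, 97, 124], [99, 114, 124]]
1.92 [[114, 175, 235], [84, 136, 199], [55, 77, 96], [93, 107, 117]]
```

The scene camera finds the bar's colour at both ends at θ≈0.48, so the bar is following the fingers. I'll press on down the arc.

```bash
echo '0.006,0,0.006,0,0 | 0.006,0,0.008,0,0 | 0.005,0,0.008,0,0 | 0.004,0,0.008,0,0 | 0,0,0,0,0' | python3 nudge.py | sed -n 2,4p
echo '0.004,0,0.008,0,0 | 0.003,0,0.006,0,0 | 0.002,0,0.005,0,0 | 0,0,0,0,0' | python3 nudge.py | sed -n 2,4p
python3 go.py r -.024 0 0
python3 bail.py | head -9
```

```text
position: [0.5557, -0.0452, 0.1008]
ee_rot: [-1.993, -2.426, 0.002]
force: [-0.4, 0.4, 0.4]
position: [0.5544, -0.0371, 0.0825]
ee_rot: [-1.995, -2.426, 0.001]
force: [-0.4, 0.0, -0.5]
pos [ 0.5544 -0.0371  0.0825] rack (np.float64(-0.0215), np.float64(-0.0009)) yaw 11.1 | delta tool [0.0025 0.0009 0.0369] turn -0.003 force [-0.4  0.  -0.5] w 0.5
0.0 [[71, 116, 162], [79, 105, 141], [57, 106, 169], [79, 111, 154]]
0.08 [[79, 108, 155], [80, 106, 140], [59, 104, 161], [83, 134, 202]]
0.16 [[153, 172, 188], [77, 105, 139], [47, 62, 95], [87, 103, 113]]
0.24 [[86, 100, 115], [78, 105, 139], [46, 59, 91], [44, 47, 51]]
0.32 [[67, 88, 115], [76, 104, 139], [42, 56, 87], [62, 100, 132]]
0.4 [[73, 99, 132], [78, 104, 136], [46, 62, 91], [46, 81, 128]]
0.48 [[77, 105, 141], [76, 102, 136], [88, 102, 117], [81, 129, 186]]
0.56 [[77, 105, 141], [74, 100, 133], [110, 120, 126], [113, 165, 219]]
0.64 [[74, 102, 135], [72, 97, 130], [104, 122, 132], [61, 84, 106]]
```

Bar is near θ≈0.05 to 0.08. I'll press until the stop is felt.

```bash
echo '0.001,0,0.002,0,0 | 0.001,0,0.002,0,0 | 0,0,0,0,0' | python3 nudge.py | sed -n 2,4p
echo '0,0,0.002,0,0 | 0,0,0,0,0' | python3 nudge.py | sed -n 2,4p
echo '0,0,0.0015,0,0 | 0,0,0,0,0' | python3 nudge.py | sed -n 2,4p
python3 go.py r -.024 0 0; python3 bail.py | head -3
```

```text
position: [0.5545, -0.0353, 0.0792]
ee_rot: [-1.996, -2.426, 0.0]
force: [-0.7, -0.3, 0.1]
position: [0.5548, -0.0354, 0.0782]
ee_rot: [-1.996, -2.426, -0.001]
force: [-4.7, 1.5, 12.7]
position: [0.5549, -0.0353, 0.0777]
ee_rot: [-1.996, -2.426, -0.003]
force: [-8.4, 2.2, 25.5]
pos [ 0.5549 -0.0353  0.0777] rack (np.float64(-0.0231), np.float64(-0.0001)) yaw 11.1 | delta tool [0.0008 0.     0.0322] turn -0.003 force [-8.4  2.2 25.5] w 0.2
0.0 [[61, 106, 154], [78, 103, 139], [69, 131, 212], [62, 116, 189]]
0.08 [[116, 135, 159], [77, 104, 139], [45, 82, 119], [113, 137, 157]]
0.16 [[141, 161, 178], [77, 103, 137], [46, 61, 93], [82, 97, 107]]
```

The stop is felt at exactly the shut height (0.078), and the bar colour is at θ=0. I'll lift off, check and hand in.

```bash
echo '0,0,-0.004,0,0 | 0,0,-0.03,0,0 | 0,0,-0.05,0,0 | 0.03,0,-0.05,0,0 | 0.04,0,0,0,0 | 0.04,0,0,0,0 | 0.04,0,0,0,0 | 0,0,0,0,0 | 0,0,0,0,0' | python3 nudge.py | sed -n 1,4p
python3 bail.py | head -3
python3 -c "
from cell import arm
print(arm.sign_off())"
```

```text
clock: 41.0
position: [0.5262, 0.1084, 0.2026]
ee_rot: [-1.993, -2.429, 0.0]
force: [-0.1, -0.9, -1.2]
0.0 [[74, 172, 252], [40, 89, 166], [69, 132, 217], [46, 75, 119]]
0.08 [[136, 171, 216], [46, 106, 193], [47, 80, 121], [105, 127, 144]]
0.16 [[173, 197, 215], [92, 125, 168], [44, 58, 92], [82, 97, 105]]
the job is handed in; nothing more can be done
None
```

I handed the job in at 41 s: all three boxes were pushed home against their stops and the keeper bar was shut. The sign-off gave no verdict; midway the stag box pitched nose-down by my estimate of 50° (limit about 63°) before I set it flat again.

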